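# Hook the fan tray of a motor drive out to its stop

## Robot

A 6-joint arm with a two-finger parallel gripper is mounted at the origin on the work surface. World frame = base frame: x ahead of the robot, y to its left, z up, the work surface at z = 0. Lengths are in m, angles in rad, forces in N, time in s.
With the tool pointing down it reaches from about 0.35 to 0.975 m from the base axis. Payload 4.9 kg.
Tool frame: the origin (TCP) lies at the very end of the fingers, on their centre line; the grasp point (between the pads) lies 19 mm behind it (ctrl.grasp_offset is the distance from the TCP to the grasp point, in m); z points along the fingers, y is the line along which they close (so a half turn about z gives the same grasp; the last joint's range is limited). The gripper opens to 85 mm and grips with 20 to 120 N. Pads are 22 mm wide; open, the fingers measure 114 mm over their backs; the gripper's body (76 mm by 85 mm) begins 54 mm behind the grasp point. The pads swing forward as they close: fully open they stand 13 mm farther back than shut.
Start: joints at [1.127, 0.053, 1.613, -0, 1.476, -0.119], TCP at [0.199, 0.592, 0.231] pointing down, gripper open.
Joint ranges: [-3.01, 3.01], [-1.01, 2.22], [0.06, 2.58], [-1.02, 4.17], [0.09, 2.62], [-3.14, 3.14]. Speed limits (rad/s): [2.57, 2.57, 3.14, 3.14, 3.14, 3.14].

## Interface

Orientations are given as a rotation vector (axis times angle).
In Python, from station import ctrl, optics gives the robot as it stands.
- The arm moves only by the shell command python3 -m handwheel 'ROWS' [OPENING] [FORCE]. ROWS is JSON, a list of rows, each an object of numbers: "tx", "ty", "tz": the shift along the tool's x, y, z in mm; "roll": the turn about the tool's z in rad. A call has 1 to 12 rows; each row shifts and turns the commanded pose from where the row before left it, along the tool's axes as they then stand; what a row does not reach is not made up. A row lasts 1/12 s, in which the tool goes at most 41.7 mm and 7.16 degrees, less where a joint would pass 70% of its speed; a pose out of reach is approached as far as the arm can. A call with a gripper value outside its range is refused whole. OPENING is the finger opening in mm, from 0 to 85.4, set as the call begins (- or left out, the last holds). The fingers move at their own pace and stop on an object; FORCE is the grip in N (left out, the last holds). Time passes only in rows, so rows that do not move let the fingers close. It gives the time, the measured TCP pose, the force, the opening and the grip force at its end, in the units of the state.
- ctrl.get_obs(): the state, without advancing time (a new reading comes with each control period).
- optics.get_image(name): name is "scene" or "top"; returns (picture, depth): 480x640x3 uint8, red, green, blue; 480x640 float32, m along the optical axis (not along the pixel's ray), 0 where there is no reading.
- optics.camera_params(name): a dict with "mtx" (3x3 intrinsics, pixels), "k1" (the pictures are not rectified: a ray, as slopes to the right and down, at radius r is drawn at 1 + k1 r^2 times it, then the intrinsics apply), "extrinsics" (4x4, takes a point from camera to world coordinates). Camera axes: x right, y down, z forward; pixel columns grow to the right and rows downward; lengths in m; the calibration is good to about 2 mm. A picture is of the moment at which its call begins. camera_params takes no time and is no camera call.
- ctrl.finish_job(): hands the job in; it is judged then, once.
The state is a dict: "t": time; "q": joint angles; "dq": joint speeds; "effort": joint torques, N m; "tool_pos": TCP position; "tool_rot": TCP orientation; "contact_force": force on the tool from outside, world axes, zero at the start; "wrist_torque": the same for the moment, N m; "opening": finger opening in m; "grip_force": force on a finger pad.
Only numpy, scipy, OpenCV 4.12 (cv2) and the standard library are available. Lean on these libraries where they do the work, as an engineer would, in place of code of your own. Each camera call takes 0.05 s, during which the arm holds its last target. There are 200 camera calls.

## Task

The fan tray of the motor drive unit must stand out for cleaning, and its small pull eye is no place for fingers. Take the pull hook, put its prong down through the eye and draw the tray gently and straight out until a firm pull shows that it is hard up against its stop, touching the tray with nothing but the hook. Then lift the hook out, leaving the tray fully out, and lay the hook down on the mat clear of the tray; do not disturb the other things on the bench.

Things in the scene. Friction and masses are not known exactly. Their poses are not given: they have to be found in the camera images.
- pull_hook: Hand-held pull hook, 200 mm long, 0.12 kg, lying on the flat underside of its handle, prong down. Handle: black plastic bar 110 (x) by 20 (y) by 30 mm high; centre of mass within 25 mm of its middle. A 5 mm steel shaft, axis 22 mm above the underside, leaves its +x end and bends straight down into the prong. Origin: centre of the handle's underside; +x from handle to prong, +z up.
- hook_tip (a point): Lower end of the hook's prong: 145 mm along +x from the hook's origin, 4 mm above the level of the handle's underside. The prong is a straight upright 5 mm round bar, 13 mm long up to the bend.
- fan_tray: Slide-out aluminium fan tray with four flat black 60 mm fans, about 0.6 kg, 180 mm long (x), 153 mm wide, in the bay at the bottom of the drive unit. At first only its grey front panel (172 mm wide, 47 mm high) and pull eye are seen; it is in, or up to 12 mm short of fully in. Origin: centre of its underside; -x points straight out (the way it is drawn), +z up.
- pull_eye (a point): Centre of the tray's pull eye: a closed ring of 4.5 mm steel wire lying flat (hole upright), hole 12.5 mm and outside 21.5 mm across, on a 6 mm stem in the middle of the front panel, 19 mm in front of the panel and 35 mm above the mat. Free space above, below and in front. Eye and stop tabs bend above 25 N: never more than that between hook and tray, in any direction.
- drive_unit: Motor drive unit, fixed to the bench: aluminium box 210 mm deep (x), 180 mm wide (y), 102 mm high with a black finned heatsink on top; the tray's bay is in its lower half. Origin: centre of its underside; its front, with the tray, faces its -x; the tray slides along its x axis.
- pulley: Bystander: loose aluminium belt pulley, 62 mm across, 28 mm high, flat on the mat. Origin: centre of its underside.
- gearmotor: Bystander: loose small gearmotor standing on its 42 mm square gearbox, 90 mm high. Origin: centre of its underside.
- multimeter: Bystander: loose dark handheld multimeter, 150 by 72 by 30 mm, lying on its back. Origin: centre of its underside.
- bay_mouth (a point): Middle of the bay's mouth in the unit's front. The tray slides here with 3 to 8 N of friction; a sprung roller catch adds a bump (up to about 11 N in all) in the first 30 mm, and clicks in again just before the stop. The stop is hard and not marked: it is found by feel, somewhere 45 to 100 mm out, and is reached when a pull of 12 to 20 N no longer moves the tray. The tray stays where it is left.
Not all that is in view belongs to the job. Of the things shaped like the pull_hook, the black one is meant.

How it is judged:
By the outcome, as a careful person would: the job done as asked, in the order asked, and still so for the second after the job is handed in, with the robot touching nothing.
It also fails if it takes over 51 s, if anything falls off the work surface, if the arm or the gripper's body presses on something with over 40 N, if the wrist force passes 120 N, or if a joint passes its speed limit or range.

## Working session

There is one attempt and no reset: what is moved stays moved. The work goes in short steps, Python scripts to look and compute and a shell command to move; the robot and the scene stay as the last step left them, time stands still between calls to the robot, and variables do not carry over. Pictures are saved under pics/ and viewed, at most 10 in all, crops included, and the job is handed in when it is done.

```bash
mkdir -p pics; ls
cat > h.py <<'E'
import numpy as np, cv2
from station import ctrl, optics
def shot(n,f):
    im,d=optics.get_image(n); cv2.imwrite('pics/'+f+'.png',im[:,:,::-1]); np.save('pics/'+f+'.npy',d); return im,d
def rays(n,uv):
    p=optics.camera_params(n); K=np.array(p['mtx'],float); T=np.array(p['extrinsics'])
    uv=np.atleast_2d(np.array(uv,float))
    s=cv2.undistortPoints(uv[:,None],K,np.array([p['k1'],0,0,0.]))[:,0]
    r=np.c_[s,np.ones(len(s))]@T[:3,:3].T
    return T[:3,3],r
def plane(n,uv,z):
    o,r=rays(n,uv); return o+r*((z-o[2])/r[:,2])[:,None]
def dep(n,uv,d):
    o,r=rays(n,uv); return np.array([o+r[i]*d[int(round(v)),int(round(u))] for i,(u,v) in enumerate(np.atleast_2d(uv))])
def proj(n,P):
    p=optics.camera_params(n); T=np.linalg.inv(np.array(p['extrinsics']))
    return cv2.projectPoints(np.atleast_2d(np.array(P,float)),cv2.Rodrigues(T[:3,:3])[0],T[:3,3],np.array(p['mtx'],float),np.array([p['k1'],0,0,0.]))[0][:,0]
def tri(a,b):
    (o1,r1),(o2,r2)=rays(*a),rays(*b); A=np.c_[r1[0],-r2[0]]; s=np.linalg.lstsq(A,o2-o1,rcond=None)[0]
    p,q=o1+s[0]*r1[0],o2+s[1]*r2[0]; return (p+q)/2,np.linalg.norm(p-q)
E
python3 - <<'E'
from h import *
np.set_printoptions(precision=3,suppress=True)
for n in('scene','top'):
    shot(n,n+'0'); p=optics.camera_params(n); print(p)
print(ctrl.get_obs())
E
```

```text
pics
{'mtx': array([[555.008,   0.   , 323.683],
       [  0.   , 555.008, 244.736],
       [  0.   ,   0.   ,   1.   ]]), 'k1': -0.15603146028421766, 'extrinsics': array([[-0.099,  0.686, -0.721,  1.449],
       [ 0.995,  0.057, -0.082,  0.188],
       [-0.015, -0.726, -0.688,  0.875],
       [ 0.   ,  0.   ,  0.   ,  1.   ]])}
{'mtx': array([[488.211,   0.   , 318.595],
       [  0.   , 488.211, 245.942],
       [  0.   ,   0.   ,   1.   ]]), 'k1': -0.10653861994289615, 'extrinsics': array([[-0.024, -0.985,  0.172,  0.369],
       [-1.   ,  0.026,  0.006,  0.081],
       [-0.01 , -0.172, -0.985,  1.108],
       [ 0.   ,  0.   ,  0.   ,  1.   ]])}
{'t': 0.1, 'q': array([ 1.127,  0.053,  1.614, -0.   ,  1.476, -0.119]), 'dq': array([-0.001, -0.001, -0.003,  0.   ,  0.   , -0.001]), 'effort': array([  0.   , -39.49 , -37.136,  -0.   ,   0.004,   0.   ]), 'tool_pos': array([0.199, 0.592, 0.23 ]), 'tool_rot': array([-0.508, -3.1  ,  0.003]), 'contact_force': array([ 0.212, -0.423,  0.57 ]), 'wrist_torque': array([ 0.038,  0.005, -0.033]), 'grip_force': 0.0, 'opening': 0.08551094093680169}
```

View pics/scene0.png

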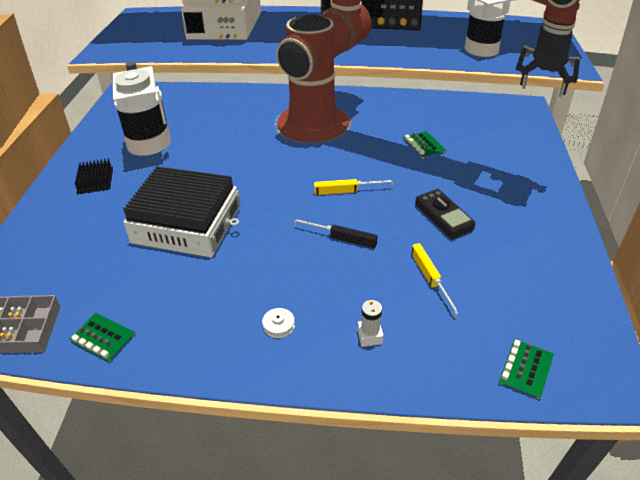

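View pics/top0.png

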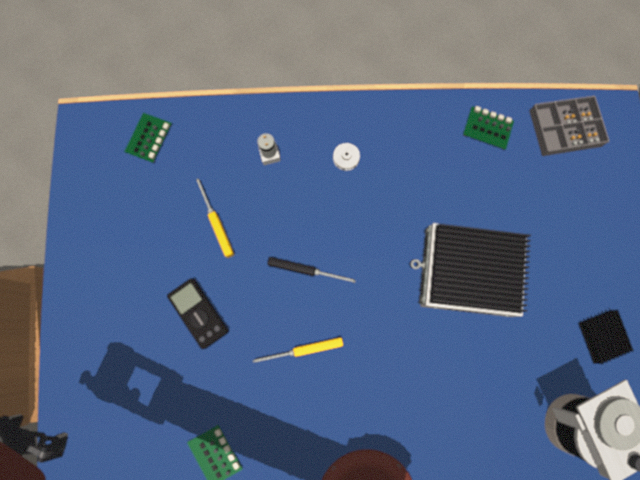

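The black hook's handle is at top-view (269–316, 262–272) with its tip at about (355,281). The tray's eye is at (417,264) in the top view and (235,221) in the scene view. The tray draws out toward world +y.

```bash
cat > m.py <<'E'
from h import *
np.set_printoptions(precision=4,suppress=True)
def blobs(m,mn=30):
    n,l,s,c=cv2.connectedComponentsWithStats(m.astype(np.uint8)); return [(l==i,s[i]) for i in range(1,n) if s[i,4]>=mn]
E
python3 - <<'E'
from m import *
T=cv2.imread('pics/top0.png');S=cv2.imread('pics/scene0.png');dT=np.load('pics/top0.npy');dS=np.load('pics/scene0.npy')
for n,I,d,(x0,y0,x1,y1) in (('top',T,dT,(262,250,322,285)),('scene',S,dS,(325,220,385,255))):
    m=np.zeros(I.shape[:2],bool); m[y0:y1,x0:x1]=(I[y0:y1,x0:x1].max(2)<75)
    b=max(blobs(m),key=lambda b:b[1][4]); ys,xs=np.where(b[0])
    r=cv2.minAreaRect(np.c_[xs,ys].astype(np.float32)); print(n,r,cv2.boxPoints(r).tolist())
    P=dep(n,np.c_[xs,ys],d); print('depth z pct',np.percentile(P[:,2],[5,25,50,75,95]))
    top=P[P[:,2]>np.percentile(P[:,2],90)-.006]; print('top n',len(top),top.mean(0)); 
    c=cv2.minAreaRect(top[:,:2].astype(np.float32)*1000); print(c,cv2.boxPoints(c).tolist())
# heatsink / unit
o=[cv2.resize(T[235:330,250:440],None,fx=4,fy=4,interpolation=cv2.INTER_CUBIC)]
o.append(cv2.resize(S[165:260,200:390],None,fx=4,fy=4,interpolation=cv2.INTER_CUBIC)); o=[a[:300] if 0 else a for a in o]
cv2.imwrite('pics/c0.png',cv2.resize(np.vstack(o),(600,600)))
m=np.zeros(T.shape[:2],bool); m[210:330,405:545]=True
ys,xs=np.where(m); P=dep('top',np.c_[xs,ys],dT); U=P[(P[:,2]>.07)]
print('unit z',np.percentile(U[:,2],[5,50,95])); c=cv2.minAreaRect(U[:,:2].astype(np.float32)*1000); print(c,cv2.boxPoints(c).tolist())
E
```

```text
top ((291.1673889160156, 265.8970031738281), (47.343238830566406, 8.523635864257812), 13.392498016357422) [[267.1523742675781, 264.56011962890625], [269.1266174316406, 256.26824951171875], [315.1824035644531, 267.23388671875], [313.2081604003906, 275.5257568359375]]
depth z pct [0.0238 0.0278 0.0293 0.0309 0.033 ]
top n 343 [0.5143 0.1487 0.0299]
((514.1837768554688, 148.95547485351562), (105.9526138305664, 17.846172332763672), 75.21881866455078) [[492.04022216796875, 100.00883483886719], [509.29583740234375, 95.45576477050781], [536.3273315429688, 197.90211486816406], [519.0717163085938, 202.45518493652344]]
scene ((353.0, 236.50001525878906), (47.754703521728516, 13.57058048248291), 13.240518569946289) [[328.2032775878906, 237.63607788085938], [331.3114929199219, 224.42623901367188], [377.7967224121094, 235.36395263671875], [374.6885070800781, 248.57379150390625]]
depth z pct [0.0048 0.0133 0.0244 0.0303 0.0329]
top n 288 [0.5284 0.1518 0.0391]
((967.85986328125, 193.68801879882812), (956.06884765625, 101.2931137084961), 5.415119647979736) [[487.1793212890625, 198.99595642089844], [496.7384033203125, 98.15489196777344], [1448.5404052734375, 188.3800811767578], [1438.9813232421875, 289.22113037109375]]
unit z [0.0725 0.0896 0.1044]
((484.6657409667969, -141.4987030029297), (203.8921661376953, 457.5192565917969), 3.487551689147949) [[368.99261474609375, 80.63571166992188], [396.82427978515625, -376.03619384765625], [600.3388671875, -363.63311767578125], [572.5072021484375, 93.03878784179688]]
```

View pics/c0.png

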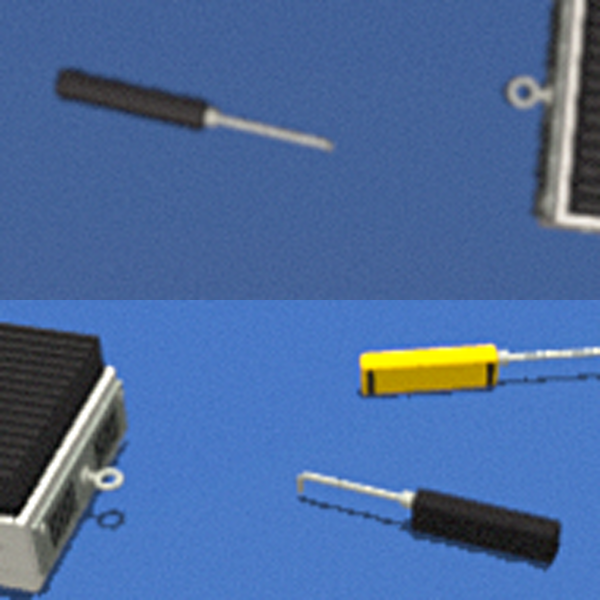

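The hook lies upright with its prong down. The eye ring is clean in both views, at about (416,264) in the top view and (234,221) in the scene view.

Run:
```python
from m import *
T=cv2.imread('pics/top0.png');S=cv2.imread('pics/scene0.png');dT=np.load('pics/top0.npy')
def light(I,x0,y0,x1,y1,th=.75):
    c=I[y0:y1,x0:x1].astype(float); r=c[:,:,2]/(c[:,:,0]+1); m=np.zeros(I.shape[:2],bool); m[y0:y1,x0:x1]=r>th; return m
E={}
for n,I,bx in(('top',T,(408,254,424,274)),('scene',S,(229,214,242,228))):
    m=light(I,*bx); ys,xs=np.where(m); print(n,len(xs),xs.min(),xs.max(),ys.min(),ys.max())
    c=cv2.findContours(m.astype(np.uint8),0,1)[0]; c=max(c,key=len)
    for r in m[bx[1]:bx[3],bx[0]:bx[2]].astype(int): print(''.join('.#'[v] for v in r))
# hook shaft
for n,I,bx in(('top',T,(314,266,360,288)),('scene',S,(290,215,334,242))):
    m=light(I,*bx); ys,xs=np.where(m); P=np.c_[xs,ys].astype(np.float32)
    vx,vy,x0,y0=cv2.fitLine(P,2,0,.01,.01).ravel(); t=(P-[x0,y0])@[vx,vy]
    print(n,'shaft',P[t.argmin()],P[t.argmax()],'line',vx,vy,x0,y0,'world@22:',plane(n,[[x0-20*vx,y0-20*vy],[x0+20*vx,y0+20*vy]],.022).ravel())
# handle top corners at z=.03
b=np.array([[267.15,264.56],[269.13,256.27],[315.18,267.23],[313.2,275.5]]);print(plane('top',b,.03), plane('top',b.mean(0),.03))
# unit: heatsink dark
c=T[215:325,420:535].astype(float)
dark=np.zeros(T.shape[:2],np.uint8); dark[215:325,420:535]=(c.max(2)<95)
dark=cv2.morphologyEx(dark,cv2.MORPH_CLOSE,np.ones((7,7))); b=max(blobs(dark>0),key=lambda b:b[1][4])[0]
ys,xs=np.where(b); r=cv2.minAreaRect(np.c_[xs,ys].astype(np.float32)); B=cv2.boxPoints(r); print('sink',r); print(B,plane('top',B,.102))
w=light(T,420,215,440,312); 
for r in range(222,312,12): print(r,np.where(w[r])[0])
```

```text
top 108 410 423 259 273
................
................
................
................
................
.....#####.....#
....#######....#
...#########...#
...####.########
..####...#######
..####...#######
..####...#######
...#############
....########..##
.....######...##
..............##
...............#
...............#
..............##
..............##
scene 83 229 238 214 225
#######......
#######......
######.......
#####........
########.....
#########....
##########...
####....##...
####...###...
#########....
########.....
#............
.............
.............
top shaft [314. 268.] [354. 282.] line 0.97183627 0.23565716 332.3734 275.3924 world@22: [0.5024 0.1008 0.022  0.479  0.0145 0.022 ]
scene shaft [294. 221.] [333. 237.] line 0.96509236 0.26190972 317.7985 226.12686 world@22: [0.4785 0.0201 0.022  0.5076 0.1132 0.022 ]
[[0.5177 0.2025 0.03  ]
 [0.5363 0.1979 0.03  ]
 [0.509  0.0954 0.03  ]
 [0.4907 0.1003 0.03  ]] [[0.5134 0.1489 0.03  ]]
sink ((480.5674133300781, 267.90277099609375), (97.74990844726562, 78.82179260253906), 6.4415998458862305)
[[427.5795 301.5815]
 [436.4225 223.2574]
 [533.5554 234.224 ]
 [524.7123 312.5482]] [[ 0.4222 -0.1354  0.102 ]
 [ 0.5866 -0.1644  0.102 ]
 [ 0.5578 -0.3738  0.102 ]
 [ 0.3926 -0.3388  0.102 ]]
222 []
234 [426 427 428 429 430 431 432 433 434 435 436 437 438 439]
246 [425 426 427 428 429 430 431 432 433 434 435 436 437 438 439]
258 [424 425 426 427 428 429 430 431 432 433 434 435 436 437 438 439]
270 [423 424 425 426 427 428 429 430 431 432 433 434 435 436 437 438 439]
282 [422 423 424 425 426 427 428 429 430 431 432 433 434 435 436 437 438 439]
294 [421 422 423 424 425 426 427 428 429 430 431 432 433 434 435 436 437 438
 439]
306 [421 422 423 424 425 426 427 428 429 430 431 432 433 434 435 436 437 438
 439]
```

Run:
```python
from m import *
T=cv2.imread('pics/top0.png',0);S=cv2.imread('pics/scene0.png',0)
print('eye',tri(('top',[415.2,263.6]),('scene',[234.4,221.5])))
print('tip bend',tri(('top',[354,281]),('scene',[295,221.5])))
print('handle c',tri(('top',[291.2,265.9]),('scene',[353.5,233])))
for n,I,(x0,y0,x1,y1),z in(('top',T,(405,210,545,330),.1),('scene',S,(115,155,250,265),.1)):
    c=cv2.resize(I[y0:y1,x0:x1],None,fx=3,fy=3,interpolation=cv2.INTER_CUBIC)
    L=cv2.createLineSegmentDetector().detect(c)[0][:,0]
    for l in L:
        if np.hypot(l[2]-l[0],l[3]-l[1])<150: continue
        p=l.reshape(2,2)/3+[x0-1/3,y0-1/3]; w=plane(n,p,z); d=(w[1]-w[0])[:2]
        a=np.degrees(np.arctan2(d[1],d[0]))%180; print(n,p.round(1).ravel(),round(a,1),round(np.linalg.norm(d),3))
```

```text
eye (array([ 0.5101, -0.1257,  0.0376]), np.float64(0.0016949309368654167))
tip bend (array([0.4771, 0.0104, 0.0183]), np.float64(0.0019900336472754047))
handle c (array([0.5139, 0.1501, 0.0254]), np.float64(0.002040640819174737))
top [522.6 312.8 429.1 302.3] 81.8 0.198
top [429.1 301.7 435.6 224.1] 171.7 0.165
top [424.6 305.3 522.1 316.3] 81.7 0.206
top [432.5 223.3 425.5 305.4] 171.6 0.175
scene [234.  184.7 204.5 234.7] 171.9 0.176
scene [204.4 233.3 126.6 220.3] 81.5 0.188
scene [206.6 236.7 235.3 188. ] 171.7 0.17
scene [128.9 242.5 210.3 256.9] 81.6 0.186
scene [236.1 190.1 209.4 235.9] 171.7 0.159
scene [156.1 166.1 230.6 176. ] 81.6 0.198
```

```bash
python3 -m handwheel '[{"tx":-32,"ty":-23},{"tx":-32,"ty":-23},{"tx":-32,"ty":-23},{"tx":-32,"ty":-23},{"tx":-32,"ty":-23},{"tx":-32,"ty":-23},{"tx":-32,"ty":-23},{"tx":-32,"ty":-23},{"tx":-32,"ty":-23},{"tx":-32,"ty":-23},{"tx":-32,"ty":-23},{"tx":-32,"ty":-23}]'; python3 -m handwheel '[{"roll":0.124},{"roll":0.124},{"roll":0.124},{"roll":0.124},{"roll":0.124},{"roll":0.124},{"roll":0.124},{"roll":0.124},{"roll":0.124},{"roll":0.124},{"roll":0.124},{"roll":0.124}]'
cat > d.py <<'E'
import sys
from m import *
from scipy.spatial.transform import Rotation as R
def rep(tgt=None,yaw=None):
    o=ctrl.get_obs(); M=R.from_rotvec(o['tool_rot']).as_matrix(); y=np.degrees(np.arctan2(M[1,0],M[0,0]))
    print('t',round(o['t'],2),'pos',o['tool_pos'],'yaw',round(y,2),'zax',M[:,2],'F',o['contact_force'],'op',round(o['opening'],4),'grip',round(o['grip_force'],1),'q6',round(o['q'][5],2))
    if tgt is not None: print('tool delta mm',(M.T@(np.array(tgt)-o['tool_pos'])*1000).round(1))
    if yaw is not None: print('roll',np.radians(-(yaw-y)).round(4))
if __name__=='__main__':
    a=[float(v) for v in sys.argv[1:]]; rep(a[:3] or None,a[3] if len(a)>3 else None)
E
python3 d.py .5137 .1498 .008 75
```

```text
t 0.1 pos [0.1992 0.5918 0.2302] yaw 161.39 zax [-0.0008 -0.0016 -1.    ] F [ 0.2115 -0.4229  0.5697] op 0.0855 grip 0.0 q6 -0.12
tool delta mm [-439.2 -318.1  222.7]
roll 1.5078$[0]: bad value
$[0]: bad value
```

```bash
python3 -m handwheel '[{"tx":-32,"ty":-23,"tz":0,"roll":0}]'; python3 -m handwheel '[{"tx":-32.0,"ty":-23.0}]';python3 d.py .5137 .1498 .008 75
```

```text
t: 0.18
tool_pos: [0.2198, 0.5626, 0.2302]
tool_rot: [-0.499, -3.099, -0.001]
contact_force: [1.5, -0.3, 0.1]
opening: 0.0851
grip_force: 0.0
t 0.18 pos [0.2198 0.5626 0.2302] yaw 161.69 zax [-0.0023  0.0007 -1.    ] F [ 1.4654 -0.2586  0.1247] op 0.0851 grip 0.0 q6 -0.18
tool delta mm [-409.2 -299.5  221.2]
roll 1.5131$[0]: bad value
```

All four keys are needed.

```bash
python3 -m handwheel '[{"tx":-33,"ty":-24,"tz":0,"roll":0},{"tx":-33,"ty":-24,"tz":0,"roll":0},{"tx":-33,"ty":-24,"tz":0,"roll":0},{"tx":-33,"ty":-24,"tz":0,"roll":0},{"tx":-33,"ty":-24,"tz":0,"roll":0},{"tx":-33,"ty":-24,"tz":0,"roll":0},{"tx":-33,"ty":-24,"tz":0,"roll":0},{"tx":-33,"ty":-24,"tz":0,"roll":0},{"tx":-33,"ty":-24,"tz":0,"roll":0},{"tx":-33,"ty":-24,"tz":0,"roll":0},{"tx":-33,"ty":-24,"tz":0,"roll":0},{"tx":-33,"ty":-24,"tz":0,"roll":0}]' >/dev/null; python3 -m handwheel '[{"tx":0,"ty":0,"tz":8,"roll":0.124},{"tx":0,"ty":0,"tz":8,"roll":0.124},{"tx":0,"ty":0,"tz":8,"roll":0.124},{"tx":0,"ty":0,"tz":8,"roll":0.124},{"tx":0,"ty":0,"tz":8,"roll":0.124},{"tx":0,"ty":0,"tz":8,"roll":0.124},{"tx":0,"ty":0,"tz":8,"roll":0.124},{"tx":0,"ty":0,"tz":8,"roll":0.124},{"tx":0,"ty":0,"tz":8,"roll":0.124},{"tx":0,"ty":0,"tz":8,"roll":0.124},{"tx":0,"ty":0,"tz":8,"roll":0.124},{"tx":0,"ty":0,"tz":8,"roll":0.124}]' >/dev/null
python3 d.py .5137 .1498 .008 75
```

```text
t 2.18 pos [0.5054 0.1609 0.1344] yaw 75.78 zax [-0.001  -0.0002 -1.    ] F [-0.5932  0.2352 -0.086 ] op 0.0854 grip 0.0 q6 0.42
tool delta mm [ -8.7  10.9 126.4]
roll 0.0136
```

```bash
python3 -m handwheel '[{"tx":-4,"ty":5,"tz":30,"roll":0.013},{"tx":-4.5,"ty":6,"tz":30,"roll":0},{"tx":0,"ty":0,"tz":30,"roll":0},{"tx":0,"ty":0,"tz":20,"roll":0},{"tx":0,"ty":0,"tz":10,"roll":0},{"tx":0,"ty":0,"tz":6,"roll":0},{"tx":0,"ty":0,"tz":0,"roll":0},{"tx":0,"ty":0,"tz":0,"roll":0}]' >/dev/null; python3 d.py .5137 .1498 .008 75
python3 -m handwheel '[{"tx":0,"ty":0,"tz":0,"roll":0},{"tx":0,"ty":0,"tz":0,"roll":0},{"tx":0,"ty":0,"tz":0,"roll":0},{"tx":0,"ty":0,"tz":0,"roll":0},{"tx":0,"ty":0,"tz":0,"roll":0},{"tx":0,"ty":0,"tz":0,"roll":0},{"tx":0,"ty":0,"tz":0,"roll":0},{"tx":0,"ty":0,"tz":0,"roll":0}]' 10 80; python3 d.py
```

```text
t 2.85 pos [0.5152 0.1502 0.0103] yaw 75.4 zax [ 0.0015  0.0002 -1.    ] F [ 0.6633 -0.0627  0.6362] op 0.0854 grip 0.0 q6 0.4
tool delta mm [-0.8 -1.3  2.3]
roll 0.007
t: 3.52
tool_pos: [0.515, 0.1501, 0.01]
tool_rot: [2.485, 1.921, 0.002]
contact_force: [0.2, 0.4, 4.7]
opening: 0.0183
grip_force: 81.0
t 3.52 pos [0.515  0.1501 0.01  ] yaw 75.39 zax [ 0.0012  0.0002 -1.    ] F [0.1785 0.3827 4.7161] op 0.0183 grip 81.0 q6 0.4
```

```bash
python3 -m handwheel '[{"tx":0,"ty":0,"tz":-8,"roll":0},{"tx":0,"ty":0,"tz":-16,"roll":0},{"tx":0,"ty":0,"tz":-20,"roll":0},{"tx":0,"ty":0,"tz":-16,"roll":0},{"tx":0,"ty":0,"tz":0,"roll":-0.06},{"tx":0,"ty":0,"tz":0,"roll":-0.05},{"tx":0,"ty":0,"tz":0,"roll":0}]' >/dev/null; python3 d.py .5333 .0182 .07 81.7
```

```text
t 4.1 pos [0.5141 0.15   0.0695] yaw 81.74 zax [-0.0001 -0.     -1.    ] F [-0.7547  0.3654 -1.455 ] op 0.0188 grip 80.3 q6 0.29
tool delta mm [-127.7   37.9   -0.5]
roll 0.0006
```

```bash
python3 -m handwheel '[{"tx":-15,"ty":5,"tz":0,"roll":0},{"tx":-30,"ty":9,"tz":0,"roll":0},{"tx":-30,"ty":9,"tz":0,"roll":0},{"tx":-30,"ty":9,"tz":0,"roll":0},{"tx":-17,"ty":6,"tz":0,"roll":0},{"tx":-6,"ty":0,"tz":0,"roll":0},{"tx":0,"ty":0,"tz":0,"roll":0},{"tx":0,"ty":0,"tz":0,"roll":0}]' >/dev/null
python3 - <<'E'
from d import *
rep((.5333,.0182,.07),81.7)
T,_=shot('top','top1');S,_=shot('scene','scene1')
a=cv2.resize(T[225:305,330:450],None,fx=5,fy=5,interpolation=cv2.INTER_CUBIC); b=cv2.resize(S[185:245,200:320],None,fx=5,fy=5,interpolation=cv2.INTER_CUBIC)
cv2.imwrite('pics/c1.png',cv2.resize(np.vstack([a,b])[:,:,::-1],(514,600)))
E
```

```text
t 4.77 pos [0.5329 0.0183 0.0688] yaw 81.63 zax [-0.0012  0.0007 -1.    ] F [ 0.2186  0.3122 -1.3704] op 0.0182 grip 80.3 q6 0.04
tool delta mm [-0.   0.4 -1.2]
roll -0.0013
```

View pics/c1.png

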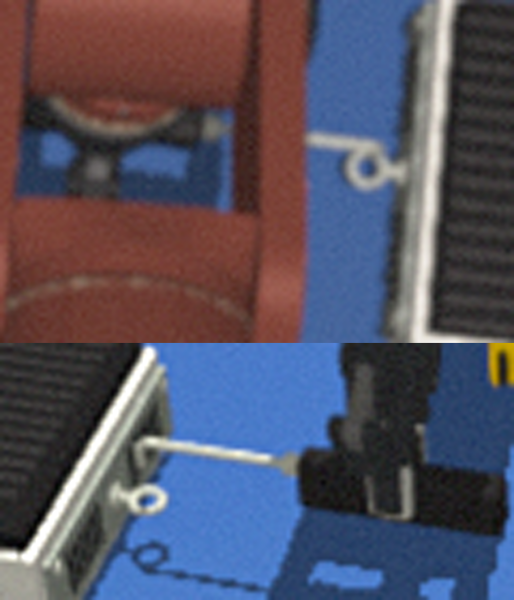

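The shaft's bend is at about top-view (417.8,259.3) and scene-view (233.4,207.7). It hovers over the eye at (416,264) and (234.5,221.4).

Run:
```python
from m import *
T=cv2.imread('pics/top1.png');S=cv2.imread('pics/scene1.png')
for n,I,(x0,y0,x1,y1) in(('top',T,(400,250,426,274)),('scene',S,(226,200,250,228))):
    c=I[y0:y1,x0:x1].astype(float); r=c[:,:,2]/(c[:,:,0]+1)
    print(n,x0,y0); print('\n'.join(' '.join('%2d'%min(99,v*100) for v in q) for q in r))
e=np.array([.5101,-.1257,.0355])
print(proj('top',[e,[e[0],e[1],.0808],[e[0],e[1],.0633],[e[0],e[1],.076]]),proj('scene',[e,[e[0],e[1],.0808],[e[0],e[1],.0633]]))
```

```text
top 400 250
99 89 52 43 41 44 42 44 41 45 48 45 44 40 45 44 42 44 43 44 38 44 43 51 75 98
99 87 53 43 41 40 45 43 42 45 39 43 45 44 42 46 44 43 44 44 46 44 48 53 82 99
99 87 52 43 40 41 45 44 45 42 44 43 43 45 45 44 42 43 45 44 39 45 43 60 84 99
99 85 52 43 39 43 42 42 43 40 45 43 41 44 42 46 42 42 44 45 39 42 45 60 91 99
99 89 52 42 43 43 43 41 41 38 42 42 42 43 41 44 44 42 42 45 43 46 48 65 91 99
99 95 68 63 61 59 53 50 49 44 44 44 44 43 43 41 44 42 41 43 43 41 46 62 92 99
99 99 94 91 91 86 81 80 76 73 68 64 61 58 54 53 49 44 44 42 42 41 42 66 97 99
99 99 99 99 99 99 99 98 99 97 95 93 92 86 82 80 76 66 58 53 43 45 51 66 97 99
99 99 98 96 95 97 98 99 99 99 99 99 99 99 99 99 97 93 84 66 49 42 51 71 98 99
99 99 73 69 71 74 78 83 88 89 91 99 99 99 99 99 99 99 99 80 58 45 47 74 99 99
99 89 53 45 44 49 50 53 58 62 66 84 99 99 99 99 99 99 99 84 62 46 53 82 99 97
99 86 53 42 42 42 44 43 43 45 55 91 99 99 97 96 97 99 99 91 74 57 66 90 98 99
99 88 52 42 43 43 42 45 42 44 73 98 99 93 79 68 73 94 99 97 89 77 89 99 99 99
99 85 55 43 47 46 44 46 42 52 85 99 99 84 58 43 48 83 99 99 99 99 99 99 99
[... 2262 characters left out ...]
85 76 94 99 92 51 35 37 37 37 38 36 36 34 37 36
99 99 99 99 99 99 93 54 35 36 73 99 99 55 36 35 37 37 36 37 38 36 37 38
99 99 99 99 99 99 81 33 38 55 88 99 96 45 33 31 36 38 37 36 38 35 35 34
99 99 99 99 99 99 99 87 91 99 99 99 70 37 34 36 35 37 36 37 35 39 36 38
99 99 99 93 89 98 99 99 99 99 86 65 40 35 39 35 36 36 37 37 34 35 35 38
99 99 98 78 49 62 59 54 57 51 41 36 35 35 34 36 38 37 36 36 38 34 36 36
99 99 91 58 40 33 36 35 37 34 33 34 35 36 37 36 36 37 37 36 38 35 37 36
99 99 77 45 35 36 33 35 34 35 34 34 35 37 34 38 36 36 38 37 35 34 37 35
[[414.657  263.8173]
 [418.5582 260.9347]
 [417.0124 262.0771]
 [418.1292 261.2518]] [[234.1405 222.141 ]
 [231.6714 207.0596]
 [232.6367 212.9707]]
```

Run:
```python
from m import *
T=cv2.imread('pics/top1.png');S=cv2.imread('pics/scene1.png')
a=cv2.resize(T[250:274,400:432],None,fx=12,fy=12,interpolation=cv2.INTER_CUBIC);b=cv2.resize(S[200:226,222:254],None,fx=12,fy=12,interpolation=cv2.INTER_CUBIC)
cv2.imwrite('pics/c2.png',np.vstack([a,b]))
c=S[203:222,224:242].max(2); print(c)
```

```text
[[241 255 249 170 144 182 205 131  90  65  53  34  56  75  98 110 168 208]
 [255 255 194 147 163 199 174 100  74  48  43  41  56  70  96 104 163 201]
 [255 227 144 148 187 198 122  83  62  30  33  44  39  59  88  99 158 203]
 [255 174 144 175 198 154  95  60  51  64  75  82  66  72  95 122 179 207]
 [228 148 152 186 175 112  79  47  91 150 208 224 207 176 173 162 201 203]
 [172 144 170 192 134  94  78 105 155 173 197 221 217 209 212 212 216 222]
 [142 156 198 161  99  77  62 118 161 128 116 119 138 160 174 184 193 204]
 [144 186 206 125  92  72  49 105 141 110  62  61  88 133 139 121 147 172]
 [169 199 157  96  99  82  39  97 137 112  63  70  88 120 126 143 185 197]
 [189 192 114  93 100  79  45  79 126 124  86  83  97 108 105 160 206 205]
 [197 150  96  97 104  90  49  69 115 122  93 104 107 105 143 190 207 203]
 [174 113  96  94  94  91  54  53  78  95  97 105 112 150 191 206 206 203]
 [132  96  93 102 107  89  65  44  65  90  99 106 110 162 203 206 198 206]
 [100  93  96  98 103  94  72  52  73  94  96  97 103 156 203 201 202 207]
 [ 92  96 114 142 106  98  76  45  78  96 106 112 145 195 202 201 204 202]
 [ 91 113 165 182 126 101  83  87 131 175 204 195 201 205 205 204 204 204]
 [ 95 134 189 198 171 148 136 179 213 208 210 214 220 218 208 202 201 200]
 [100 145 200 189 215 209 212 237 199 144 147 178 188 230 214 195 201 204]
 [ 99 133 170 152 175 194 229 226 131 100 150 192 194 232 220 184 199 203]]
```

View pics/c2.png

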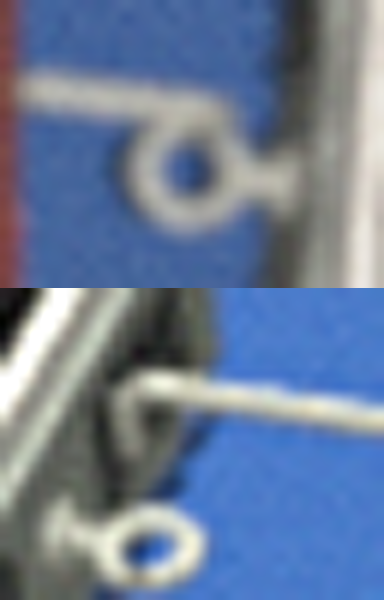

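The prong hovers about 3.3 mm too far in +x, so I'll correct that, go down to just above the ring and look again.

```bash
python3 -m handwheel '[{"tx":0,"ty":-1.8,"tz":0,"roll":0},{"tx":0,"ty":-1.5,"tz":5,"roll":0},{"tx":0,"ty":0,"tz":8,"roll":0},{"tx":0,"ty":0,"tz":5,"roll":0},{"tx":0,"ty":0,"tz":1,"roll":0},{"tx":0,"ty":0,"tz":0,"roll":0},{"tx":0,"ty":0,"tz":0,"roll":0}]' >/dev/null
python3 - <<'E'
from d import *
rep()
T,_=shot('top','top2');S,_=shot('scene','scene2')
a=cv2.resize(T[250:274,400:432],None,fx=12,fy=12,interpolation=cv2.INTER_CUBIC);b=cv2.resize(S[204:230,222:254],None,fx=12,fy=12,interpolation=cv2.INTER_CUBIC)
cv2.imwrite('pics/c3.png',np.vstack([a,b])[:,:,::-1])
e=np.array([.5101,-.1257,.0355]); o=ctrl.get_obs()['tool_pos'][2]-.010
print(proj('top',[[e[0],e[1],o+.022]]),proj('scene',[[e[0],e[1],o+.022],[e[0],e[1],o+.004]]))
E
```

```text
t 5.45 pos [0.5301 0.0184 0.05  ] yaw 81.69 zax [-0.0005  0.0001 -1.    ] F [-0.3407  0.3063 -1.5451] op 0.0183 grip 80.3 q6 0.04
[[416.9487 262.1241]] [[232.6768 213.216 ]
 [233.654  219.1794]]
```

View pics/c3.png

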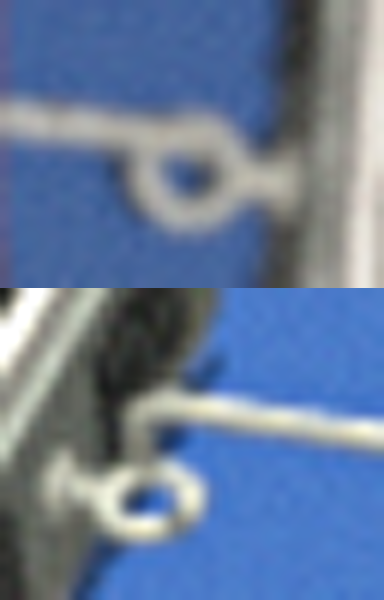

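The top hole centre is at (415.2,264) and the prong is now over the ring. It is still about 1.2 mm to +x, so I'll fine-correct it and lower with force checks.

```bash
Z='python3 d.py'; python3 -m handwheel '[{"tx":0.5,"ty":-1.2,"tz":0,"roll":0},{"tx":0,"ty":0,"tz":3,"roll":0},{"tx":0,"ty":0,"tz":2,"roll":0},{"tx":0,"ty":0,"tz":0,"roll":0}]' | grep -E 'pos|force'; python3 -m handwheel '[{"tx":0,"ty":0,"tz":1,"roll":0},{"tx":0,"ty":0,"tz":1,"roll":0},{"tx":0,"ty":0,"tz":0,"roll":0}]' | grep -E 'pos|force'; python3 -m handwheel '[{"tx":0,"ty":0,"tz":1,"roll":0},{"tx":0,"ty":0,"tz":0,"roll":0}]' | grep -E 'pos|force'
```

```text
tool_pos: [0.5287, 0.0191, 0.0447]
contact_force: [0.8, -0.2, -1.2]
grip_force: 80.3
tool_pos: [0.529, 0.019, 0.0431]
contact_force: [-0.0, 0.4, -0.8]
grip_force: 80.3
tool_pos: [0.529, 0.019, 0.0421]
contact_force: [0.4, -0.2, -2.6]
grip_force: 80.3
```

```bash
python3 -m handwheel '[{"tx":0,"ty":0,"tz":1,"roll":0},{"tx":0,"ty":0,"tz":0,"roll":0}]' | grep -E 'pos|force'; python3 -m handwheel '[{"tx":0,"ty":0,"tz":1,"roll":0},{"tx":0,"ty":0,"tz":0,"roll":0}]' | grep -E 'pos|contact'; python3 -m handwheel '[{"tx":0,"ty":0,"tz":1,"roll":0},{"tx":0,"ty":0,"tz":0,"roll":0}]' | grep -E 'pos|contact'
```

```text
tool_pos: [0.529, 0.019, 0.0412]
contact_force: [0.4, -0.3, -0.9]
grip_force: 80.3
tool_pos: [0.529, 0.019, 0.0401]
contact_force: [0.6, -0.2, -1.3]
tool_pos: [0.529, 0.0191, 0.0391]
contact_force: [0.8, -0.2, -2.2]
```

```bash
python3 -m handwheel '[{"tx":0,"ty":0,"tz":1,"roll":0},{"tx":0,"ty":0,"tz":1,"roll":0},{"tx":0,"ty":0,"tz":0,"roll":0}]' | grep -E 'pos|contact'; python3 -m handwheel '[{"tx":0,"ty":0,"tz":1,"roll":0},{"tx":0,"ty":0,"tz":1,"roll":0},{"tx":0,"ty":0,"tz":0,"roll":0}]' | grep -E 'pos|contact';  python3 - <<'E'
from d import *
rep()
T,_=shot('top','top3');S,_=shot('scene','scene3')
a=cv2.resize(T[250:274,400:432],None,fx=12,fy=12,interpolation=cv2.INTER_CUBIC);b=cv2.resize(S[204:230,222:254],None,fx=12,fy=12,interpolation=cv2.INTER_CUBIC)
cv2.imwrite('pics/c4.png',np.vstack([a,b])[:,:,::-1])
E
```

```text
tool_pos: [0.5289, 0.019, 0.037]
contact_force: [-0.2, -0.9, -1.2]
tool_pos: [0.5289, 0.019, 0.035]
contact_force: [-0.4, 0.9, -1.4]
t 7.3 pos [0.5289 0.019  0.035 ] yaw 81.69 zax [-0.0004  0.0001 -1.    ] F [-0.3859  0.8613 -1.4175] op 0.0183 grip 80.3 q6 0.04
```

View pics/c4.png

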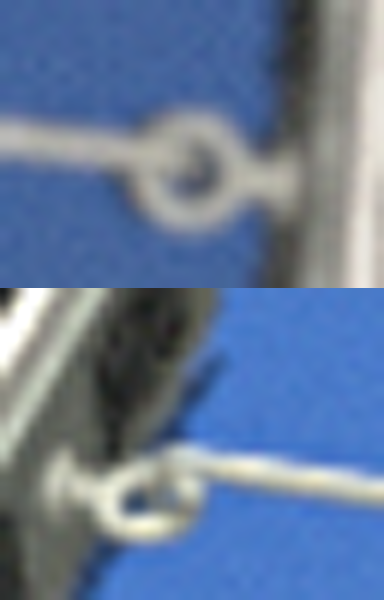

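The prong is inside the ring in both views: the shaft end meets the hole at about (416.2,263.4) in the top view. I'll start pulling.

```bash
cat > chk.py <<'E'
import sys
from d import *
o=ctrl.get_obs(); f=o['contact_force']; p=o['tool_pos']; u=np.array([.1444,.9895])
out=(p[:2]-[.5289,.0190])@u*1000; pull=-f[:2]@u
print('t %.2f out %.1f lat %.1f z %.1f pull %.1f Fz %.1f op %.4f'%(o['t'],out,(p[:2]-[.5289,.019])@[u[1],-u[0]]*1000,p[2]*1000,pull,f[2],o['opening']))
sys.exit(pull>float(sys.argv[1]))
E
M='python3 -m handwheel'
for i in 1; do python3 -m handwheel '[{"tx":1,"ty":0,"tz":0,"roll":0},{"tx":1,"ty":0,"tz":0,"roll":0}]' >/dev/null; python3 chk.py 14 && python3 -m handwheel '[{"tx":1,"ty":0,"tz":0,"roll":0},{"tx":1,"ty":0,"tz":0,"roll":0}]' >/dev/null; python3 chk.py 14 && python3 -m handwheel '[{"tx":1,"ty":0,"tz":0,"roll":0},{"tx":1,"ty":0,"tz":0,"roll":0}]' >/dev/null; python3 chk.py 14 && python3 -m handwheel '[{"tx":1,"ty":0,"tz":0,"roll":0},{"tx":1,"ty":0,"tz":0,"roll":0}]' >/dev/null; python3 chk.py 14;done
```

```text
t 7.57 out 2.1 lat 0.2 z 35.4 pull -0.0 Fz -1.0 op 0.0184
t 7.57 out 2.1 lat 0.2 z 35.4 pull -0.0 Fz -1.0 op 0.0184
t 7.57 out 2.1 lat 0.2 z 35.4 pull -0.0 Fz -1.0 op 0.0184
t 7.57 out 2.1 lat 0.2 z 35.4 pull -0.0 Fz -1.0 op 0.0184False
False
False
False
```

```bash
sed -i 's/sys.exit(\(.*\))$/sys.exit(int(\1))/' chk.py
python3 -m handwheel '[{"tx":1,"ty":0,"tz":0,"roll":0},{"tx":1,"ty":0,"tz":0,"roll":0}]' >/dev/null; python3 chk.py 14 && python3 -m handwheel '[{"tx":1,"ty":0,"tz":0,"roll":0},{"tx":1,"ty":0,"tz":0,"roll":0}]' >/dev/null && python3 chk.py 14 && python3 -m handwheel '[{"tx":1,"ty":0,"tz":0,"roll":0},{"tx":1,"ty":0,"tz":0,"roll":0}]' >/dev/null && python3 chk.py 14 &&  python3 -m handwheel '[{"tx":1,"ty":0,"tz":0,"roll":0},{"tx":1,"ty":0,"tz":0,"roll":0}]' >/dev/null && python3 chk.py 14 && python3 -m handwheel '[{"tx":1,"ty":0,"tz":0,"roll":0},{"tx":1,"ty":0,"tz":0,"roll":0}]' >/dev/null && python3 chk.py 14
```

```text
t 7.73 out 3.4 lat 0.1 z 35.2 pull 3.7 Fz -1.6 op 0.0181
t 7.90 out 5.7 lat 0.2 z 35.2 pull 3.7 Fz -2.4 op 0.0185
t 8.07 out 8.0 lat 0.2 z 35.3 pull 4.3 Fz -2.7 op 0.0180
t 8.23 out 10.1 lat 0.2 z 35.3 pull 5.1 Fz -1.4 op 0.0180
t 8.40 out 12.1 lat 0.2 z 35.3 pull 4.9 Fz -1.7 op 0.0182
```

```bash
python3 -m handwheel '[{"tx":1,"ty":0,"tz":0,"roll":0},{"tx":1,"ty":0,"tz":0,"roll":0},{"tx":1,"ty":0,"tz":0,"roll":0}]' >/dev/null; python3 chk.py 14 && python3 -m handwheel '[{"tx":1,"ty":0,"tz":0,"roll":0},{"tx":1,"ty":0,"tz":0,"roll":0},{"tx":1,"ty":0,"tz":0,"roll":0}]' >/dev/null && python3 chk.py 14 && python3 -m handwheel '[{"tx":1,"ty":0,"tz":0,"roll":0},{"tx":1,"ty":0,"tz":0,"roll":0},{"tx":1,"ty":0,"tz":0,"roll":0}]' >/dev/null && python3 chk.py 14 &&  python3 -m handwheel '[{"tx":1,"ty":0,"tz":0,"roll":0},{"tx":1,"ty":0,"tz":0,"roll":0},{"tx":1,"ty":0,"tz":0,"roll":0}]' >/dev/null && python3 chk.py 14 && python3 -m handwheel '[{"tx":1,"ty":0,"tz":0,"roll":0},{"tx":1,"ty":0,"tz":0,"roll":0},{"tx":1,"ty":0,"tz":0,"roll":0}]' >/dev/null && python3 chk.py 14 && python3 -m handwheel '[{"tx":1,"ty":0,"tz":0,"roll":0},{"tx":1,"ty":0,"tz":0,"roll":0},{"tx":1,"ty":0,"tz":0,"roll":0}]' >/dev/null && python3 chk.py 14
```

```text
t 8.65 out 15.2 lat 0.2 z 35.3 pull 4.7 Fz -0.8 op 0.0184
t 8.90 out 18.1 lat 0.2 z 35.3 pull 6.4 Fz -1.9 op 0.0184
t 9.15 out 19.8 lat 0.0 z 35.0 pull 9.4 Fz -2.4 op 0.0182
t 9.40 out 23.1 lat 0.1 z 35.1 pull 7.4 Fz -1.1 op 0.0184
t 9.65 out 26.3 lat 0.1 z 35.1 pull 8.1 Fz -1.2 op 0.0183
t 9.90 out 29.3 lat 0.0 z 35.1 pull 7.0 Fz -2.1 op 0.0188
```

```bash
python3 -m handwheel '[{"tx":1,"ty":0,"tz":0,"roll":0},{"tx":1,"ty":0,"tz":0,"roll":0},{"tx":1,"ty":0,"tz":0,"roll":0}]' >/dev/null; python3 chk.py 13 && python3 -m handwheel '[{"tx":1,"ty":0,"tz":0,"roll":0}]' >/dev/null && python3 chk.py 12 &&
python3 -m handwheel '[{"tx":1,"ty":0,"tz":0,"roll":0}]' >/dev/null && python3 chk.py 12 &&
python3 -m handwheel '[{"tx":1,"ty":0,"tz":0,"roll":0}]' >/dev/null && python3 chk.py 12 &&
python3 -m handwheel '[{"tx":1,"ty":0,"tz":0,"roll":0}]' >/dev/null && python3 chk.py 12 &&
python3 -m handwheel '[{"tx":1,"ty":0,"tz":0,"roll":0}]' >/dev/null && python3 chk.py 12 &&
python3 -m handwheel '[{"tx":1,"ty":0,"tz":0,"roll":0}]' >/dev/null && python3 chk.py 12 &&
python3 -m handwheel '[{"tx":1,"ty":0,"tz":0,"roll":0}]' >/dev/null && python3 chk.py 12 &&
python3 -m handwheel '[{"tx":1,"ty":0,"tz":0,"roll":0}]' >/dev/null && python3 chk.py 12 &&
python3 -m handwheel '[{"tx":1,"ty":0,"tz":0,"roll":0}]' >/dev/null && python3 chk.py 12 &&
python3 -m handwheel '[{"tx":1,"ty":0,"tz":0,"roll":0}]' >/dev/null && python3 chk.py 12 &&
python3 -m handwheel '[{"tx":1,"ty":0,"tz":0,"roll":0}]' >/dev/null && python3 chk.py 12 &&
python3 -m handwheel '[{"tx":1,"ty":0,"tz":0,"roll":0}]' >/dev/null && python3 chk.py 12 &&
python3 -m handwheel '[{"tx":1,"ty":0,"tz":0,"roll":0}]' >/dev/null && python3 chk.py 12 &&
python3 -m handwheel '[{"tx":1,"ty":0,"tz":0,"roll":0}]' >/dev/null && python3 chk.py 12 &&
python3 -m handwheel '[{"tx":1,"ty":0,"tz":0,"roll":0}]' >/dev/null && python3 chk.py 12 &&
python3 -m handwheel '[{"tx":1,"ty":0,"tz":0,"roll":0}]' >/dev/null && python3 chk.py 12 &&
python3 -m handwheel '[{"tx":1,"ty":0,"tz":0,"roll":0}]' >/dev/null && python3 chk.py 12 &&
python3 -m handwheel '[{"tx":1,"ty":0,"tz":0,"roll":0}]' >/dev/null && python3 chk.py 12
```

```text
t 10.15 out 32.3 lat 0.0 z 35.1 pull 6.5 Fz -1.7 op 0.0182
t 10.23 out 33.3 lat 0.0 z 35.1 pull 8.2 Fz -2.0 op 0.0183
t 10.32 out 34.3 lat 0.0 z 35.1 pull 7.4 Fz -0.8 op 0.0179
t 10.40 out 35.3 lat 0.0 z 35.1 pull 7.5 Fz -1.5 op 0.0178
t 10.48 out 36.3 lat 0.0 z 35.1 pull 7.6 Fz -1.9 op 0.0182
t 10.57 out 37.3 lat -0.0 z 35.1 pull 7.6 Fz -1.7 op 0.0184
t 10.65 out 38.3 lat 0.0 z 35.1 pull 7.6 Fz -1.5 op 0.0180
t 10.73 out 39.3 lat 0.0 z 35.1 pull 7.4 Fz -1.0 op 0.0185
t 10.82 out 40.3 lat -0.0 z 35.1 pull 7.5 Fz -1.3 op 0.0183
t 10.90 out 41.3 lat 0.0 z 35.1 pull 6.8 Fz -1.4 op 0.0186
t 10.98 out 42.3 lat -0.0 z 35.1 pull 7.1 Fz -1.0 op 0.0186
t 11.07 out 43.3 lat -0.0 z 35.1 pull 7.0 Fz -1.5 op 0.0185
t 11.15 out 44.3 lat -0.0 z 35.0 pull 7.5 Fz -1.4 op 0.0181
t 11.23 out 45.3 lat -0.0 z 35.1 pull 6.7 Fz -1.9 op 0.0182
t 11.32 out 46.3 lat -0.0 z 35.1 pull 7.6 Fz -1.9 op 0.0184
t 11.40 out 47.3 lat -0.0 z 35.0 pull 7.7 Fz -2.1 op 0.0180
t 11.48 out 48.3 lat -0.0 z 35.0 pull 6.3 Fz -1.2 op 0.0182
t 11.57 out 49.3 lat -0.0 z 35.0 pull 7.5 Fz -1.5 op 0.0182
t 11.65 out 50.2 lat -0.1 z 35.0 pull 7.7 Fz -2.0 op 0.0182
```

```bash
python3 -m handwheel '[{"tx":1,"ty":0,"tz":0,"roll":0}]' >/dev/null && python3 chk.py 12 &&
python3 -m handwheel '[{"tx":1,"ty":0,"tz":0,"roll":0}]' >/dev/null && python3 chk.py 12 &&
python3 -m handwheel '[{"tx":1,"ty":0,"tz":0,"roll":0}]' >/dev/null && python3 chk.py 12 &&
python3 -m handwheel '[{"tx":1,"ty":0,"tz":0,"roll":0}]' >/dev/null && python3 chk.py 12 &&
python3 -m handwheel '[{"tx":1,"ty":0,"tz":0,"roll":0}]' >/dev/null && python3 chk.py 12 &&
python3 -m handwheel '[{"tx":1,"ty":0,"tz":0,"roll":0}]' >/dev/null && python3 chk.py 12 &&
python3 -m handwheel '[{"tx":1,"ty":0,"tz":0,"roll":0}]' >/dev/null && python3 chk.py 12 &&
python3 -m handwheel '[{"tx":1,"ty":0,"tz":0,"roll":0}]' >/dev/null && python3 chk.py 12 &&
python3 -m handwheel '[{"tx":1,"ty":0,"tz":0,"roll":0}]' >/dev/null && python3 chk.py 12 &&
python3 -m handwheel '[{"tx":1,"ty":0,"tz":0,"roll":0}]' >/dev/null && python3 chk.py 12 &&
python3 -m handwheel '[{"tx":1,"ty":0,"tz":0,"roll":0}]' >/dev/null && python3 chk.py 12 &&
python3 -m handwheel '[{"tx":1,"ty":0,"tz":0,"roll":0}]' >/dev/null && python3 chk.py 12 &&
python3 -m handwheel '[{"tx":1,"ty":0,"tz":0,"roll":0}]' >/dev/null && python3 chk.py 12 &&
python3 -m handwheel '[{"tx":1,"ty":0,"tz":0,"roll":0}]' >/dev/null && python3 chk.py 12 &&
python3 -m handwheel '[{"tx":1,"ty":0,"tz":0,"roll":0}]' >/dev/null && python3 chk.py 12 &&
python3 -m handwheel '[{"tx":1,"ty":0,"tz":0,"roll":0}]' >/dev/null && python3 chk.py 12 &&
python3 -m handwheel '[{"tx":1,"ty":0,"tz":0,"roll":0}]' >/dev/null && python3 chk.py 12 &&
python3 -m handwheel '[{"tx":1,"ty":0,"tz":0,"roll":0}]' >/dev/null && python3 chk.py 12 &&
python3 -m handwheel '[{"tx":1,"ty":0,"tz":0,"roll":0}]' >/dev/null && python3 chk.py 12 &&
python3 -m handwheel '[{"tx":1,"ty":0,"tz":0,"roll":0}]' >/dev/null && python3 chk.py 12 &&
python3 -m handwheel '[{"tx":1,"ty":0,"tz":0,"roll":0}]' >/dev/null && python3 chk.py 12 &&
python3 -m handwheel '[{"tx":1,"ty":0,"tz":0,"roll":0}]' >/dev/null && python3 chk.py 12
```

```text
t 11.73 out 51.3 lat -0.1 z 35.0 pull 7.1 Fz -1.0 op 0.0182
t 11.82 out 52.3 lat -0.1 z 35.0 pull 7.5 Fz -0.9 op 0.0178
t 11.90 out 53.2 lat -0.1 z 35.0 pull 7.2 Fz -0.7 op 0.0179
t 11.98 out 54.2 lat -0.1 z 35.0 pull 7.8 Fz -1.4 op 0.0184
t 12.07 out 55.2 lat -0.1 z 35.0 pull 6.6 Fz -1.5 op 0.0180
t 12.15 out 56.2 lat -0.1 z 35.0 pull 7.6 Fz -1.4 op 0.0181
t 12.23 out 57.2 lat -0.1 z 35.0 pull 7.3 Fz -1.5 op 0.0178
t 12.32 out 58.2 lat -0.1 z 35.0 pull 8.0 Fz -2.1 op 0.0182
t 12.40 out 59.2 lat -0.1 z 35.0 pull 7.9 Fz -1.3 op 0.0182
t 12.48 out 60.3 lat -0.1 z 35.0 pull 8.0 Fz -1.8 op 0.0181
t 12.57 out 61.2 lat -0.1 z 35.0 pull 8.6 Fz -1.8 op 0.0186
t 12.65 out 62.2 lat -0.1 z 35.0 pull 7.6 Fz -1.2 op 0.0185
t 12.73 out 63.3 lat -0.1 z 35.0 pull 6.8 Fz -1.6 op 0.0180
t 12.82 out 64.3 lat -0.1 z 35.0 pull 7.2 Fz -0.5 op 0.0187
t 12.90 out 65.5 lat -0.1 z 35.0 pull 5.9 Fz -0.8 op 0.0182
t 12.98 out 66.7 lat -0.1 z 35.0 pull 4.8 Fz -0.2 op 0.0187
t 13.07 out 68.0 lat -0.0 z 35.1 pull 4.7 Fz -1.6 op 0.0184
t 13.15 out 69.2 lat -0.0 z 35.1 pull 3.4 Fz -1.1 op 0.0182
t 13.23 out 70.2 lat 0.0 z 35.2 pull 4.4 Fz -1.9 op 0.0184
t 13.32 out 71.2 lat 0.1 z 35.2 pull 3.9 Fz -1.7 op 0.0184
t 13.40 out 72.0 lat 0.1 z 35.2 pull 6.6 Fz -1.0 op 0.0184
t 13.48 out 72.3 lat 0.0 z 35.1 pull 9.6 Fz -1.8 op 0.0184
```

```bash
python3 -m handwheel '[{"tx":0,"ty":0,"tz":0,"roll":0},{"tx":0,"ty":0,"tz":0,"roll":0}]' >/dev/null && python3 chk.py 12 &&
python3 -m handwheel '[{"tx":0.5,"ty":0,"tz":0,"roll":0},{"tx":0,"ty":0,"tz":0,"roll":0}]' >/dev/null && python3 chk.py 13 &&
python3 -m handwheel '[{"tx":0.5,"ty":0,"tz":0,"roll":0},{"tx":0,"ty":0,"tz":0,"roll":0}]' >/dev/null && python3 chk.py 13 &&
python3 -m handwheel '[{"tx":0.5,"ty":0,"tz":0,"roll":0},{"tx":0,"ty":0,"tz":0,"roll":0}]' >/dev/null && python3 chk.py 13 &&
python3 -m handwheel '[{"tx":0.5,"ty":0,"tz":0,"roll":0},{"tx":0,"ty":0,"tz":0,"roll":0}]' >/dev/null && python3 chk.py 13
```

```text
t 13.65 out 72.3 lat 0.1 z 35.1 pull 7.9 Fz -1.4 op 0.0182
t 13.82 out 72.4 lat 0.0 z 35.0 pull 8.9 Fz -1.4 op 0.0182
t 13.98 out 72.5 lat 0.0 z 34.9 pull 10.6 Fz -1.8 op 0.0181
t 14.15 out 72.6 lat 0.0 z 34.8 pull 11.6 Fz -2.0 op 0.0183
t 14.32 out 72.7 lat -0.0 z 34.7 pull 12.8 Fz -1.7 op 0.0182
```

```bash
python3 -m handwheel '[{"tx":0.5,"ty":0,"tz":0,"roll":0},{"tx":0,"ty":0,"tz":0,"roll":0}]' >/dev/null && python3 chk.py 16.5 &&
python3 -m handwheel '[{"tx":0.5,"ty":0,"tz":0,"roll":0},{"tx":0,"ty":0,"tz":0,"roll":0}]' >/dev/null && python3 chk.py 16 &&
python3 -m handwheel '[{"tx":0.5,"ty":0,"tz":0,"roll":0},{"tx":0,"ty":0,"tz":0,"roll":0}]' >/dev/null && python3 chk.py 15.5 &&
python3 -m handwheel '[{"tx":0,"ty":0,"tz":0,"roll":0},{"tx":0,"ty":0,"tz":0,"roll":0},{"tx":0,"ty":0,"tz":0,"roll":0},{"tx":0,"ty":0,"tz":0,"roll":0},{"tx":0,"ty":0,"tz":0,"roll":0},{"tx":0,"ty":0,"tz":0,"roll":0}]' >/dev/null && python3 chk.py 15
```

```text
t 14.48 out 72.7 lat -0.0 z 34.7 pull 14.2 Fz -2.4 op 0.0183
t 14.65 out 72.8 lat -0.1 z 34.5 pull 15.8 Fz -3.3 op 0.0182
t 14.82 out 72.9 lat -0.1 z 34.4 pull 17.3 Fz -2.3 op 0.0184
```

```bash
python3 -m handwheel '[{"tx":0,"ty":0,"tz":0,"roll":0},{"tx":0,"ty":0,"tz":0,"roll":0},{"tx":0,"ty":0,"tz":0,"roll":0},{"tx":0,"ty":0,"tz":0,"roll":0}]' >/dev/null; python3 chk.py 15; python3 -m handwheel '[{"tx":-1,"ty":0,"tz":0,"roll":0},{"tx":-1,"ty":0,"tz":0,"roll":0},{"tx":-1,"ty":0,"tz":0,"roll":0},{"tx":0,"ty":0,"tz":0,"roll":0}]' >/dev/null; python3 chk.py 15;python3 -m handwheel '[{"tx":-1,"ty":0,"tz":0,"roll":0},{"tx":-1,"ty":0,"tz":0,"roll":0},{"tx":0,"ty":0,"tz":0,"roll":0}]' >/dev/null; python3 chk.py 15
```

```text
t 15.15 out 72.8 lat -0.1 z 34.4 pull 17.4 Fz -4.0 op 0.0185
t 15.48 out 72.4 lat 0.2 z 35.1 pull 8.3 Fz -2.3 op 0.0178
t 15.73 out 72.1 lat 0.3 z 35.5 pull 1.6 Fz -1.7 op 0.0180
```

```bash
python3 -m handwheel '[{"tx":-1,"ty":0,"tz":0,"roll":0},{"tx":-1,"ty":0,"tz":0,"roll":0},{"tx":-1,"ty":0,"tz":0,"roll":0},{"tx":0,"ty":0,"tz":0,"roll":0}]' >/dev/null; python3 chk.py 15; python3 -m handwheel '[{"tx":0,"ty":0,"tz":-2,"roll":0},{"tx":0,"ty":0,"tz":-2,"roll":0},{"tx":0,"ty":0,"tz":-2,"roll":0},{"tx":0,"ty":0,"tz":0,"roll":0}]' >/dev/null; python3 chk.py 15
```

```text
t 16.07 out 68.8 lat 0.2 z 35.4 pull -1.1 Fz -1.9 op 0.0183
t 16.40 out 68.7 lat 0.7 z 42.0 pull -0.5 Fz -1.2 op 0.0182
```

```bash
python3 -m handwheel '[{"tx":0,"ty":0,"tz":-5,"roll":0},{"tx":0,"ty":0,"tz":-10,"roll":0},{"tx":0,"ty":0,"tz":-10,"roll":0},{"tx":0,"ty":0,"tz":-8,"roll":0},{"tx":8,"ty":0,"tz":0,"roll":0},{"tx":18,"ty":0,"tz":0,"roll":0},{"tx":24,"ty":0,"tz":0,"roll":0},{"tx":20,"ty":0,"tz":0,"roll":0},{"tx":10,"ty":0,"tz":0,"roll":0},{"tx":0,"ty":0,"tz":0,"roll":0},{"tx":0,"ty":0,"tz":0,"roll":0}]' >/dev/null
python3 - <<'E'
from d import *
rep((.55,.166,.0105))
T,_=shot('top','top4');S,_=shot('scene','scene4')
cv2.imwrite('pics/c5.png',cv2.resize(np.hstack([T[160:360,150:540],S[140:340,100:490]])[:,:,::-1],(800,205)) if 0 else np.vstack([T[160:340,150:550],S[140:340,100:500]])[:,:,::-1])
E
```

```text
t 17.32 pos [0.5504 0.1662 0.0743] yaw 81.76 zax [-0.0002 -0.0006 -1.    ] F [ 0.3326 -1.472  -1.6287] op 0.0184 grip 80.3 q6 0.31
tool delta mm [-0.2 -0.4 63.8]
```

View pics/c5.png

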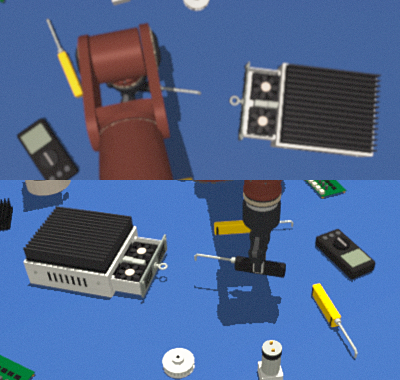

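The tray stands out with its eye at top-view about (386,260). The hook is clear, with its tip at about (350,252), and the mat below it is free, so I'll lay it down.

```bash
python3 -m handwheel '[{"tx":0,"ty":0,"tz":12,"roll":0},{"tx":0,"ty":0,"tz":18,"roll":0},{"tx":0,"ty":0,"tz":16,"roll":0},{"tx":0,"ty":0,"tz":8,"roll":0},{"tx":0,"ty":0,"tz":4,"roll":0},{"tx":0,"ty":0,"tz":2,"roll":0},{"tx":0,"ty":0,"tz":1,"roll":0},{"tx":0,"ty":0,"tz":0,"roll":0},{"tx":0,"ty":0,"tz":0,"roll":0}]' >/dev/null; python3 d.py .55 .166 .01;  python3 -m handwheel '[{"tx":0,"ty":0,"tz":1,"roll":0},{"tx":0,"ty":0,"tz":1,"roll":0},{"tx":0,"ty":0,"tz":0,"roll":0},{"tx":0,"ty":0,"tz":0,"roll":0}]' >/dev/null; python3 d.py .55 .166 .01
```

```text
t 18.17 pos [0.5513 0.166  0.0142] yaw 81.69 zax [ 0.0016  0.0002 -1.    ] F [ 0.489  -0.0059 -0.5152] op 0.0186 grip 80.3 q6 0.31
tool delta mm [-0.2 -1.3  4.2]
t 18.5 pos [0.5506 0.166  0.0114] yaw 81.7 zax [ 0.0001  0.     -1.    ] F [-0.3204  0.1415 -1.5117] op 0.0179 grip 80.3 q6 0.31
tool delta mm [-0.1 -0.6  1.4]
```

```bash
python3 -m handwheel '[{"tx":0,"ty":0,"tz":0.7,"roll":0},{"tx":0,"ty":0,"tz":0,"roll":0},{"tx":0,"ty":0,"tz":0,"roll":0}]' >/dev/null; python3 d.py;  python3 -m handwheel '[{"tx":0,"ty":0,"tz":0.7,"roll":0},{"tx":0,"ty":0,"tz":0,"roll":0},{"tx":0,"ty":0,"tz":0,"roll":0}]' >/dev/null; python3 d.py
```

```text
t 18.75 pos [0.5505 0.166  0.0105] yaw 81.69 zax [-0.0001 -0.     -1.    ] F [-0.0392  0.4304 -1.6324] op 0.0187 grip 80.3 q6 0.31
t 19.0 pos [0.5507 0.166  0.01  ] yaw 81.69 zax [ 0.0004  0.     -1.    ] F [-0.1666  0.4489 -0.1828] op 0.0183 grip 80.5 q6 0.31
```

```bash
python3 -m handwheel '[{"tx":0,"ty":0,"tz":0.3,"roll":0},{"tx":0,"ty":0,"tz":0,"roll":0}]' >/dev/null; python3 -m handwheel '[{"tx":0,"ty":0,"tz":0,"roll":0},{"tx":0,"ty":0,"tz":0,"roll":0},{"tx":0,"ty":0,"tz":0,"roll":0},{"tx":0,"ty":0,"tz":0,"roll":0},{"tx":0,"ty":0,"tz":0,"roll":0},{"tx":0,"ty":0,"tz":0,"roll":0}]' 60 >/dev/null; python3 d.py; python3 -m handwheel '[{"tx":0,"ty":0,"tz":-5,"roll":0},{"tx":0,"ty":0,"tz":-12,"roll":0},{"tx":0,"ty":0,"tz":-25,"roll":0},{"tx":0,"ty":0,"tz":-30,"roll":0},{"tx":0,"ty":0,"tz":-30,"roll":0},{"tx":0,"ty":0,"tz":-30,"roll":0},{"tx":0,"ty":-20,"tz":-20,"roll":0},{"tx":0,"ty":-30,"tz":0,"roll":0},{"tx":0,"ty":-30,"tz":0,"roll":0},{"tx":0,"ty":-20,"tz":0,"roll":0},{"tx":0,"ty":0,"tz":0,"roll":0},{"tx":0,"ty":0,"tz":0,"roll":0}]' >/dev/null
python3 - <<'E'
from d import *
rep()
T,_=shot('top','top5');S,_=shot('scene','scene5')
cv2.imwrite('pics/c6.png',np.vstack([T[100:370,110:550],S[120:360,60:500]])[:,:,::-1])
T0=cv2.imread('pics/top0.png')[:,:,::-1]
for n,e in(('top4',cv2.imread('pics/top4.png')),('top5',T[:,:,::-1])):
    c=e[250:275,370:402].astype(float); r=c[:,:,2]/(c[:,:,0]+1)
    k=r[5:18]>.75; print(n,'leftmost eye col',370+np.where(k.any(0))[0].min())
E
```

```text
t 19.67 pos [0.5506 0.166  0.0096] yaw 81.69 zax [ 0.  0. -1.] F [ 0.6803  0.1552 -0.489 ] op 0.0605 grip 0.0 q6 0.31
t 20.67 pos [0.4514 0.1807 0.1628] yaw 81.74 zax [ 0.0024  0.0004 -1.    ] F [-0.1393  1.3108  0.423 ] op 0.06 grip 0.0 q6 0.37
top4 leftmost eye col 379
top5 leftmost eye col 379
```

View pics/c6.png

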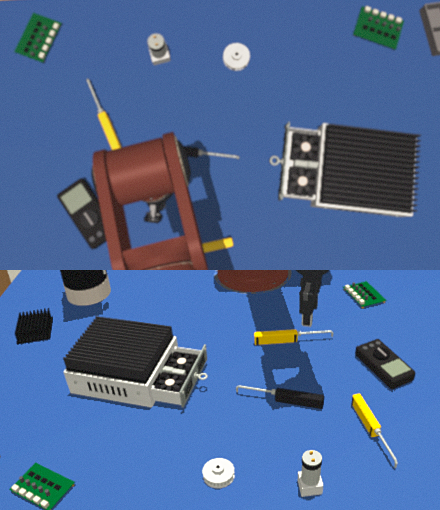

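The tray is out, with its eye unmoved at top-view column 379. The hook lies flat on the mat, clear of the tray, and the bystanders are where they were.

```bash
python3 -c "
from station import ctrl
print(ctrl.finish_job())"
```

```text
the job is handed in; nothing more can be done
None
```

The fan tray is drawn out about 69 mm to its stop, where a 17 N pull no longer moved it; the hook lies on the mat clear of it, and the job was handed in at about 21 s.

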